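# Load the sample shuttle and send it to the reader

### The arm

A 6-joint arm with a two-finger parallel gripper is mounted at the origin on a cart in front of the work surface, level with it; the furniture and walls round the work are solid. World frame = base frame: x ahead of the robot, y to its left, z up, the work surface at z = 0. Lengths are in m, angles in degrees, forces in N, time in s.
With the tool pointing down it reaches from about 0.375 to 0.9 m from the base axis. Payload 3.1 kg.
Tool frame: the origin (TCP) lies midway between the tips of the shut fingers; the grasp point (between the pads) lies 19 mm behind it (ctrl.grasp_offset is the distance from the TCP to the grasp point, in m); z points along the fingers, y is the line along which they close (so a half turn about z gives the same grasp; the last joint's range is limited). The gripper opens to 85 mm and grips with 20 to 120 N. Pads are 22 mm wide; open, the fingers measure 114 mm over their backs; the gripper's body (76 mm by 85 mm) begins 54 mm behind the grasp point. The pads swing forward as they close: fully open they stand 13 mm farther back than shut.
Start: joints at [57.038, 30.224, 82.088, -0, 67.689, -10.227], TCP at [0.242, 0.576, 0.231] pointing down, gripper open.
Joint ranges: [-176.69, 176.69], [-43.24, 126.21], [12.49, 139.97], [-82, 262], [0, 151.66], [-163.58, 163.58]. Speed limits (degrees/s): [159.86, 159.86, 180, 180, 180, 180].

### API

Orientations are given as a 3x3 rotation matrix whose columns are the frame's x, y, z axes.
In Python, from bench import ctrl gives the robot as it stands.
- The arm moves only by the tool servo_tool, never from a script. Its argument "rows" is a list of rows, each a list of 5 numbers: the shift along the tool's x, y, z in mm, then the turn about the tool's z in degrees, then the finger opening in mm, from 0 to 85.4. In form: [[tx, ty, tz, turn, fingers], ...]. A call has 1 to 8 rows; each row is the pose to reach, as a shift and turn from the pose commanded when the call began, along the tool's axes at that moment; what a row does not reach only later rows make up. A row lasts 1/8 s, in which the tool goes at most 62.5 mm and 10.7 degrees, less where a joint would pass 70% of its speed; a pose out of reach is approached as far as the arm can. A call with a gripper value outside its range is refused whole. The fingers move at their own pace and stop on an object; "force" is the grip in N (left out, the last holds). Time passes only in rows, so rows that repeat a pose let the fingers close. It gives the time, the measured TCP pose, the force, the opening and the grip force at its end, in the units of the state.
- ctrl.observe(): the state, without advancing time (a new reading comes with each control period).
- ctrl.grab_frame(name): name is "side" or "top" or "wrist"; returns a dict with "img" (480x640x3 uint8, red, green, blue), "camera_matrix" (3x3 intrinsics, pixels), "k1" (the pictures are not rectified: a ray, as slopes to the right and down, at radius r is drawn at 1 + k1 r^2 times it, then the intrinsics apply), "extrinsics" (4x4, takes a point from camera to world coordinates). Camera axes: x right, y up, looking along -z (the intrinsics and any distortion apply to the point x, -y, -z); pixel columns grow to the right and rows downward; lengths in m; the calibration is good to about 2 mm. A picture is of the moment at which its call begins. There is no depth.
- ctrl.sign_off(): hands the job in; it is judged then, once.
The state is a dict: "time": time; "joint_pos": joint angles; "joint_vel": joint speeds; "joint_torque": joint torques, N m; "eef_pos": TCP position; "tool_rot": TCP orientation; "force": force on the tool from outside, world axes, zero at the start; "ft_torque": the same for the moment, N m; "finger_gap": finger opening in m; "grip_force": force on a finger pad.
Only numpy, scipy, OpenCV 4.12 (cv2) and the standard library are available. Lean on these libraries where they do the work, as an engineer would, in place of code of your own. Each camera call takes 0.05 s, during which the arm holds its last target. There are 200 camera calls.

### The job

Stand the dropper bottle that is on the stack of white plates upright on the cork mat, bring the blue shuttle along its rail until it is opposite the stack, and slide the top plate off sideways on to the shuttle, squarely and up against the lip at its back, without lifting the plate or disturbing the two plates below. Then stand each of the loose sample pots round the rail (two or three are out) upright on that plate, and only when all are on, slide the loaded shuttle right up to the end stop at the reader. Leave the label roll and the timer alone.

Things in the scene. Friction and masses are not known exactly. Their poses are not given: they have to be found in the camera images.
- plate_top: the top one of three equal white plastic sample plates, 124 (x) x 220 (y) x 18 mm (z), about 0.4 kg, edges rounded 3 mm, lying flat on one another in a stack; origin at the centre of its underside, which is 50 mm above the bench in the stack
- plate_middle: the plate under it, same size; origin at the centre of its underside, 32 mm above the bench
- plate_bottom: the lowest plate, same size, on a fixed low stand; origin at the centre of its underside, 14 mm above the bench
- rail: fixed aluminium linear rail, base 110 x 530 x 10 mm, with two steel rods and an end stop at each end (tops 42 mm up); y axis along the rail to the robot's left, x axis away from the robot; origin at the centre of its underside, on the bench
- stand: fixed low dark stand under the stack, 126 x 222 x 14 mm, axes as the rail's, on the rail's near side, its centre 140 mm before the rail's centre line; its place along the rail varies; origin at the centre of its underside, on the bench
- reader (a point): centre of the top of the grey reader head (36 x 60 mm, top 112 mm above the bench) on a post behind the rail's right end (rail x = +108 mm, y = -200 mm)
- shuttle (a joint): position in m of the blue shuttle along the rail: 0 at the left end stop (+y), growing to the robot's right (rail -y) up to 0.26 at the right end stop by the reader. It slides with about 2.5 N of friction and stays where it is left. The deck's centre is at rail y = 0.13 - value
- deck (a point): centre of the top face of the shuttle's flat blue deck, 48 mm above the bench (2 mm below the underside of the top plate in the stack), axes as the rail's. The deck reaches 72 mm to the near side (-x) and 115 mm to each end, without a lip there; a lip 24 mm high along the far side has its inner face at x = +66 mm. About 6 mm gap between deck and stack
- handle (a point): point on the black upright handle at the left end of the shuttle (146 mm left of the deck's centre); the handle is a bar 32 mm (x) x 18 mm (y, along the rail) in section, its top 118 mm above the bench and 20 mm above this point, free on all sides down to the bracket at 48 mm
- dropper_mid (a point): amber dropper bottle with white collar and black rubber teat, 36 mm in diameter (body), 101 mm high, 60 g, standing on the top plate at first; this point is on its axis 50 mm above its foot (z along its axis, up)
- mat_top (a point): centre of the top of the round cork mat, 92 mm in diameter and 3 mm thick, fixed on the bench
- pot_1_mid (a point): white sample pot with white screw lid and orange band, 54 mm in diameter, 68 mm high, 60 g, standing on the bench; this point is at its middle, half-way up, on its axis (z along the axis, up)
- pot_2_mid (a point): white sample pot with white screw lid and orange band, 54 mm in diameter, 68 mm high, 85 g, standing on the bench; this point is at its middle, half-way up, on its axis (z along the axis, up)
- pot_3_mid (a point): white sample pot with red screw lid and red band, 48 mm in diameter, 60 mm high, 50 g, standing on the bench; this point is at its middle, half-way up, on its axis (z along the axis, up)
- pot_4_mid (a point): white sample pot with white screw lid and green band, 54 mm in diameter, 68 mm high, 70 g, standing on the bench; this point is at its middle, half-way up, on its axis (z along the axis, up)
- labels: roll of white labels, 67 x 60 x 40 mm, lying on the bench to the right of the rail; bystander; origin at the centre of its underside
- timer: white bench timer, 35 x 68 x 65 mm, standing behind the rail; bystander; origin at the centre of its underside
Things that resemble listed ones, but are neither listed nor needed, are in the scene too. Leave any purple look-alike of the part that bears pot_1_mid alone.

How it is judged:
By the outcome, as a careful person would: the job done as asked, in the order asked, and still so for the second after the job is handed in, with the robot touching nothing.
Of pot_1, pot_2, pot_3, pot_4 only 2 to 3 are there at a start; the rules pass over those that are not, and their reading is None.
At some moment in a run one of pot_1, pot_2, pot_3, pot_4 may be knocked a few centimetres aside while the robot is not near it.
It also fails if it takes over 210 s, if anything falls off the work surface, if the arm or the gripper's body presses on something with over 40 N, if the wrist force passes 120 N, or if a joint passes its speed limit or range.

## Working session

There is one attempt and no reset: what is moved stays moved. The work goes in short steps, Python scripts to look and compute and a tool call to move; the robot and the scene stay as the last step left them, time stands still between calls to the robot, and variables do not carry over. Pictures are saved under pics/ and viewed, at most 16 in all, crops included, and the job is handed in when it is done.

Besides the shell and the picture viewer there is one more tool, called after "Call:" by a JSON object that holds its "op" and its "data", one argument or row to a line. servo_tool: Moves the arm, as the interface text tells. Its arguments: {"type":"object","properties":{"rows":{"type":"array"},"force":{"type":"number"}},"required":["rows"]}

```bash
ls; mkdir -p pics; cat > h.py <<'E'
import numpy as np, cv2
from bench import ctrl
def grab(n,save=None):
    f=ctrl.grab_frame(n)
    if save: cv2.imwrite('pics/'+save,f['img'][:,:,::-1])
    return f
def ray(f,u,v):
    K=np.array(f['camera_matrix']);k=f['k1'];E=np.array(f['extrinsics'])
    d=np.array([(u-K[0,2])/K[0,0],(v-K[1,2])/K[1,1]]);s=d.copy()
    for _ in range(20): s=d/(1+k*(s@s))
    return E[:3,3],E[:3,:3]@np.array([s[0],-s[1],-1])
def plane(f,u,v,z):
    o,r=ray(f,u,v);return o+r*(z-o[2])/r[2]
def proj(f,p):
    K=np.array(f['camera_matrix']);k=f['k1'];E=np.array(f['extrinsics'])
    c=E[:3,:3].T@(np.array(p)-E[:3,3]);s=np.array([c[0],-c[1]])/-c[2];s=s*(1+k*(s@s))
    return K[0,0]*s[0]+K[0,2],K[1,1]*s[1]+K[1,2]
E
python3 - <<'E'
from h import *
for n in('side','top','wrist'):
    f=grab(n,n+'0.png');print(n,np.round(f['extrinsics'],3).tolist(),np.round(f['camera_matrix'],1).tolist(),f['k1'])
s=ctrl.observe();print(s)
E
```

```text
pics
side [[-0.91, 0.225, -0.349, 0.089], [-0.416, -0.5, 0.76, 1.179], [-0.004, 0.836, 0.548, 0.939], [0.0, 0.0, 0.0, 1.0]] [[588.9, 0.0, 335.4], [0.0, 588.9, 247.7], [0.0, 0.0, 1.0]] 0.0069632960940782624
top [[-0.008, 0.986, -0.165, 0.359], [-1.0, -0.008, -0.0, 0.052], [-0.002, 0.165, 0.986, 1.603], [0.0, 0.0, 0.0, 1.0]] [[556.4, 0.0, 325.7], [0.0, 556.4, 231.8], [0.0, 0.0, 1.0]] -0.0701914359311947
wrist [[0.386, -0.879, -0.281, 0.171], [0.923, 0.367, 0.119, 0.608], [-0.002, -0.305, 0.952, 0.373], [0.0, 0.0, 0.0, 1.0]] [[375.7, 0.0, 317.0], [0.0, 375.7, 240.8], [0.0, 0.0, 1.0]] 0.010231400311952861
{'time': 0.15, 'joint_pos': array([ 5.70354308e+01,  3.02687883e+01,  8.21394519e+01,  6.46386843e-04,
        6.76887086e+01, -1.02271729e+01]), 'joint_vel': array([-0.05474049, -0.07054643, -0.13415089,  0.00259357,  0.02672751,
        0.00788604]), 'joint_torque': array([ 1.74823461e-03, -4.42743766e+01, -1.78275257e+01, -1.46707548e-04,
        5.55313789e-03,  1.17979678e-05]), 'eef_pos': array([0.2412358 , 0.57597863, 0.23053674]), 'tool_rot': array([[-9.22284213e-01,  3.86511277e-01, -9.29448554e-04],
       [ 3.86512269e-01,  9.22283181e-01, -1.41398333e-03],
       [ 3.10694267e-04, -1.66333777e-03, -9.99998568e-01]]), 'force': array([0.56675979, 0.54548682, 0.26769175]), 'ft_torque': array([-0.02375742, -0.01107721,  0.00891254]), 'grip_force': 0.0, 'finger_gap': 0.0856783282993759}
```

View pics/top0.png

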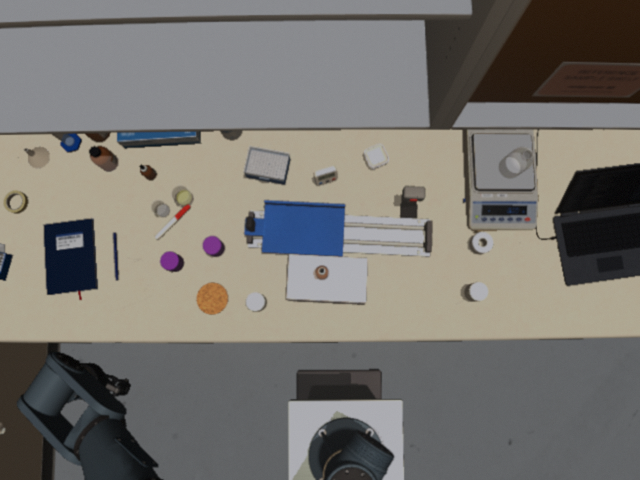

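View pics/side0.png

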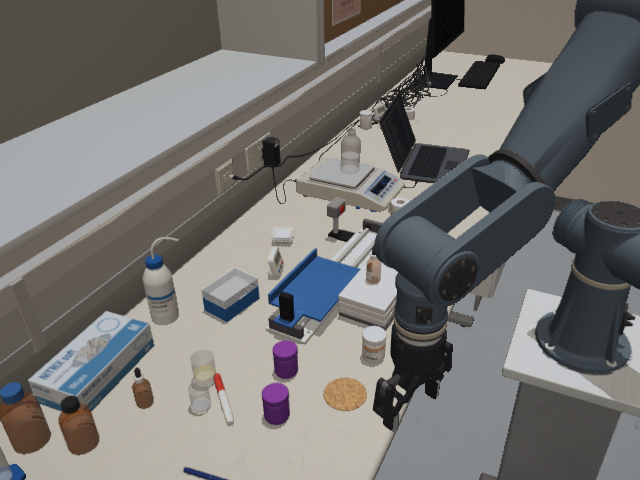

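The top view shows the mat (212,298), the dropper (321,271) on the stack, the blue shuttle (304,229), white-lidded pots at (256,301) and (477,292), purple look-alikes at (171,261) and (213,245), the label roll at (483,243) and the timer at (325,175). I'll measure these and view an enlarged crop of the pots.

```bash
cat > m.py <<'E'
from h import *
f=grab('top');im=f['img'];hsv=cv2.cvtColor(im,cv2.COLOR_RGB2HSV)
def blobs(mask,z,name,roi,amin=60):
    m=np.zeros_like(mask);a,b,c,d=roi;m[b:d,a:c]=mask[b:d,a:c]
    cs,_=cv2.findContours(m,cv2.RETR_EXTERNAL,cv2.CHAIN_APPROX_NONE)
    for c in cs:
        if cv2.contourArea(c)<amin: continue
        P=np.array([plane(f,*p[0],z)[:2] for p in c],np.float32)*1000
        r=cv2.minAreaRect(P);print(name,np.round(c.mean(axis=0)[0]),'rect c',np.round(r[0],1),np.round(r[1],1),round(r[2],2),'circ',np.round(cv2.minEnclosingCircle(P),1) if 0 else [np.round(q,1) for q in cv2.minEnclosingCircle(P)])
white=((hsv[:,:,1]<25)&(hsv[:,:,2]>165)).astype(np.uint8)
blue=((hsv[:,:,0]>100)&(hsv[:,:,0]<125)&(hsv[:,:,1]>150)&(hsv[:,:,2]>70)).astype(np.uint8)
orange=((hsv[:,:,0]>5)&(hsv[:,:,0]<18)&(hsv[:,:,1]>130)).astype(np.uint8)
blobs(white,.068,'stack',(275,250,380,310),800)
blobs(white,.068,'pot',(240,285,275,320))
blobs(white,.068,'pot',(455,270,500,310))
blobs(white,.04,'label',(465,228,500,260))
blobs(blue,.048,'deck',(240,195,350,262),500)
blobs(orange,.003,'mat',(190,275,235,320),100)
E
python3 m.py
python3 - <<'E'
import cv2,numpy as np
t=cv2.imread('pics/top0.png');s=cv2.imread('pics/side0.png')
a=cv2.resize(t[190:320,150:350],(800,520)) ; b=cv2.resize(s[300:440,240:440],(400,280));c=cv2.resize(t[220:320,440:510],(196,280));d=cv2.resize(s[180:300,270:440],(396,280))
o=np.zeros((600,800,3),np.uint8);o[:300]=cv2.resize(t[140:320,230:500],(800,533))[233:533];o[320:,:400]=b;o[320:,400:796]=d
cv2.imwrite('pics/crop1.png',o)
E
```

```text
stack [327. 278.] rect c [487.1  48.9] [215.7 121.8] 86.59 circ [array([487.3,  48.6]), np.float64(121.7)]
pot [254. 301.] rect c [425.6 248.7] [48.1 46.7] 7.75 circ [array([424.6, 250.4]), np.float64(25.8)]
pot [479. 291.] rect c [ 446.3 -370.4] [44.7 49.8] 87.27 circ [array([ 446.4, -370. ]), np.float64(25.6)]
label [483. 242.] rect c [ 587.7 -397.5] [55.8 56.4] 43.06 circ [array([ 587.1, -397.6]), np.float64(29.7)]
deck [296. 230.] rect c [628.3 141.9] [276.1 136.5] 86.52 circ [array([628.5, 135.4]), np.float64(145.8)]
mat [212. 298.] rect c [436.7 381.4] [86.2 83.8] 1.04 circ [array([436.5, 380.3]), np.float64(44.1)]
```

View pics/crop1.png

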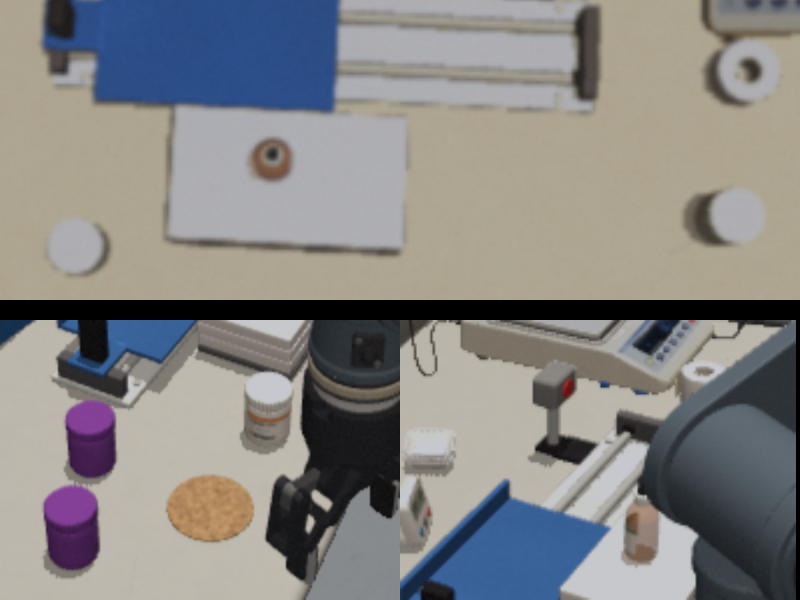

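Two candidate pots fit the description. Top (256,301) is white-lidded with an orange band in the side crop. Top (477,292) has the same white round lid. The purple ones at (171,261) and (213,245) are decoys, and (483,243) is the roll with a hole. No red- or green-banded pot is visible.

```bash
cat >> h.py <<'E'
def rel(p,turn=0):
    s=ctrl.observe();R=s['tool_rot'];return np.round(R.T@(np.array(p)-s['eef_pos'])*1000,1)
yaw=np.radians(-3.45);RX=np.array([np.cos(yaw),np.sin(yaw),0]);RY=np.array([-np.sin(yaw),np.cos(yaw),0])
E
python3 - <<'E'
from h import *
f=grab('top');P=lambda u,v,z:plane(f,u,v,z)
d=P(321.8,270.3,.169);print('dropper top',d)
st=np.array([.4871,.0489,0])
for n,u,v in(('deck near right',343,255),('deck near left',262,251.7)):
    q=P(u,v,.048)-st;print(n,q@RX,q@RY)
q=P(251.5,145/2.963*0+140+(233+15)/2.963,.118)-st;print('handle',q@RX,q@RY)
print('purple',P(213,242,.068))
print(rel([d[0],d[1],.25]),ctrl.grasp_offset)
s=ctrl.observe();print(ctrl.__class__, [a for a in dir(ctrl) if a[0]!='_'])
E
```

```text
dropper top [0.49793224 0.0627913  0.169     ]
deck near right 0.06779012082069127 -0.041108968623188955
deck near left 0.06527450174473656 0.18734279301530743
handle 0.13155870319532526 0.2126353168166888
purple [0.58930113 0.3673568  0.068     ]
[-435.1 -374.3  -18.9] 0.0187
<class 'host.Robot'> ['MotionError', 'grab_frame', 'grasp_offset', 'observe', 'sign_off']
```

Call:
{"op": "servo_tool", "data": {
  "rows": [
    [-55,-47,0,-6,85],
    [-110,-94,0,-13,85],
    [-165,-141,0,-19.3,85],
    [-218,-188,0,-19.3,85],
    [-270,-235,0,-19.3,85],
    [-325,-282,0,-19.3,85],
    [-380,-328,0,-19.3,85],
    [-435,-374,-10,-19.3,85]
  ]
}}

```text
time: 1.25
eef_pos: [0.465, 0.1272, 0.2359]
tool_rot: [[-0.998, 0.06, -0.0], [0.06, 0.998, 0.0], [0.0, 0.0, -1.0]]
force: [0.2, 0.9, 0.3]
finger_gap: 0.0849
grip_force: 0.0
```

Call:
{"op": "servo_tool", "data": {
  "rows": [
    [0,0,0,0,85],
    [0,0,0,0,85],
    [0,0,0,0,85]
  ]
}}

```text
time: 1.62
eef_pos: [0.4634, 0.1304, 0.2357]
tool_rot: [[-0.998, 0.058, -0.001], [0.058, 0.998, 0.0], [0.001, 0.0, -1.0]]
force: [0.0, 0.7, -0.5]
finger_gap: 0.0847
grip_force: 0.0
```

```bash
python3 - <<'E'
from h import *
f=grab('wrist','w1.png');s=ctrl.observe();print(s['eef_pos'],s['tool_rot'].round(3).tolist(),s['force'])
print(proj(f,s['eef_pos']))
E
```

```text
[0.46340626 0.13052137 0.23573407] [[-0.998, 0.057, -0.001], [0.057, 0.998, 0.0], [0.001, 0.0, -1.0]] [-0.58590173  0.18916123  0.68571546]
(np.float64(313.70292743839263), np.float64(311.0965747932131))
```

View pics/w1.png

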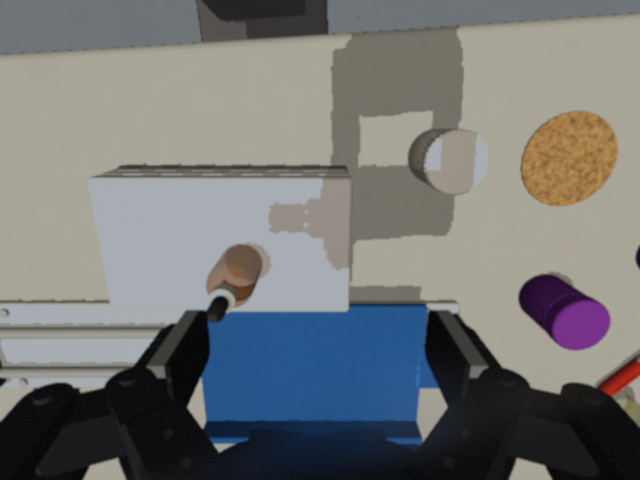

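The wrist view shows the dropper's teat tip at (216,310), white collar at (222,297) and foot at about (243,263). The stack is left of the tool and the mat is at (570,158).

```bash
python3 - <<'E'
from h import *
f=grab('wrist');
a=plane(f,215,308,.169);b=plane(f,243,263,.068);c=plane(f,222,297,.150);print(a,b,c)
for u,v in((93,178),(350,178),(349,311),(110,310)):print('stack',plane(f,u,v,.066 if v<200 else .066))
print('mat',plane(f,570,158,.003),'pot1',plane(f,458,161,.068))
print(rel([*a[:2],.235]))
f=grab('top')
a2=plane(f,321.8,270.3,.169);print(a2)
E
```

```text
[0.49374493 0.0670401  0.169     ] [0.50279106 0.06440532 0.068     ] [0.49557743 0.0665564  0.15      ]
stack [ 0.42174432 -0.05066516  0.066     ]
stack [0.43362066 0.16119827 0.066     ]
stack [0.55656366 0.15657715 0.066     ]
stack [ 0.54272741 -0.06393646  0.066     ]
mat [0.43609397 0.38089322 0.003     ] pot1 [0.42463709 0.24882923 0.068     ]
[-33.8 -61.7   0.8]
[0.49793224 0.0627913  0.169     ]
```

Call:
{"op": "servo_tool", "data": {
  "rows": [
    [-36,-64,0,0,85],
    [-36,-64,0,0,85],
    [-36,-64,40,0,85],
    [-36,-64,80,0,85],
    [-36,-64,110,0,85],
    [-36,-64,125,0,85],
    [-36,-64,134,0,85],
    [-36,-64,134,0,85]
  ]
}}

```text
time: 2.78
eef_pos: [0.4967, 0.0633, 0.102]
tool_rot: [[-0.998, 0.06, 0.0], [0.06, 0.998, 0.0], [-0.0, 0.0, -1.0]]
force: [0.2, -0.4, 0.6]
finger_gap: 0.085
grip_force: 0.0
```

Call:
{"op": "servo_tool", "data": {
  "rows": [
    [0,0,0,0,60],
    [0,0,0,0,50],
    [0,0,0,0,42],
    [0,0,0,0,38],
    [0,0,0,0,32],
    [0,0,0,0,32],
    [0,0,0,0,32],
    [0,0,0,0,32]
  ],
  "force": 25
}}

```text
time: 3.78
eef_pos: [0.4969, 0.063, 0.1022]
tool_rot: [[-0.998, 0.06, 0.001], [0.06, 0.998, -0.0], [-0.001, -0.0, -1.0]]
force: [-0.3, 0.2, 5.5]
finger_gap: 0.0343
grip_force: 24.9
```

Call:
{"op": "servo_tool", "data": {
  "rows": [
    [0,0,-10,0,32],
    [0,0,-30,0,32],
    [0,0,-50,0,32],
    [0,0,-60,0,32],
    [0,0,-60,0,32]
  ]
}}

```text
time: 4.4
eef_pos: [0.4969, 0.0631, 0.1625]
tool_rot: [[-0.998, 0.06, 0.001], [0.06, 0.998, -0.0], [-0.001, -0.0, -1.0]]
force: [0.0, 0.0, -0.9]
finger_gap: 0.0345
grip_force: 25.1
```

```bash
python3 - <<'E'
from h import *
s=ctrl.observe();print(s['eef_pos'],s['force'],s['finger_gap'],s['grip_force'])
f=grab('side','s1.png');w=grab('wrist')
u,v=map(int,proj(f,s['eef_pos']))
a=f['img'][max(0,v-100):v+100,max(0,u-130):u+130];o=np.hstack([cv2.resize(a,(416,320)),cv2.resize(w['img'],(384,320))])
cv2.imwrite('pics/c2.png',o[:,:,::-1])
print(rel([.4365,.381,.163]))
E
```

```text
[0.49691497 0.06307442 0.16246282] [ 0.02574539  0.00370064 -0.93515518] 0.034476133022382706 25.12942486533575
[ 78.6 313.7  -1.4]
```

View pics/c2.png

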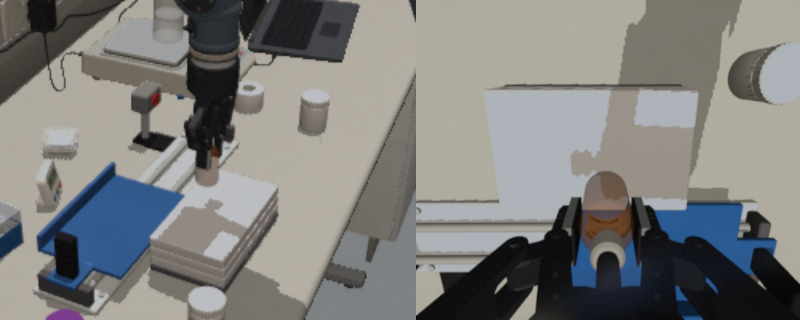

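The crop shows the bottle held upright between the pads, and the stack undisturbed. Next I carry it to the mat.

Call:
{"op": "servo_tool", "data": {
  "rows": [
    [13,50,0,0,32],
    [26,104,0,0,32],
    [40,158,0,0,32],
    [53,212,0,0,32],
    [66,263,0,0,32],
    [79,314,0,0,32],
    [79,314,0,0,32],
    [79,314,0,0,32]
  ]
}}

```text
time: 5.5
eef_pos: [0.4357, 0.3807, 0.1608]
tool_rot: [[-0.998, 0.059, -0.002], [0.059, 0.998, -0.002], [0.002, -0.002, -1.0]]
force: [0.0, -0.1, -0.3]
finger_gap: 0.0345
grip_force: 25.3
```

Call:
{"op": "servo_tool", "data": {
  "rows": [
    [0,0,40,0,32],
    [0,0,75,0,32],
    [0,0,100,0,32],
    [0,0,114,0,32],
    [0,0,119,0,32],
    [0,0,122,0,32],
    [0,0,124,0,32],
    [0,0,124,0,32]
  ]
}}

```text
time: 6.5
eef_pos: [0.4368, 0.3814, 0.0384]
tool_rot: [[-0.998, 0.06, 0.001], [0.06, 0.998, 0.0], [-0.001, 0.001, -1.0]]
force: [0.0, 0.0, -0.7]
finger_gap: 0.0341
grip_force: 25.3
```

Call:
{"op": "servo_tool", "data": {
  "rows": [
    [0,0,1,0,32],
    [0,0,1.5,0,32],
    [0,0,1.5,0,36],
    [0,0,1.5,0,40],
    [0,0,1,0,46],
    [0,0,0,0,60],
    [0,0,0,0,80],
    [0,0,0,0,80]
  ]
}}

```text
time: 7.5
eef_pos: [0.4365, 0.3813, 0.0379]
tool_rot: [[-0.998, 0.06, 0.0], [0.06, 0.998, 0.0], [-0.0, 0.0, -1.0]]
force: [-0.6, 0.5, 0.7]
finger_gap: 0.0796
grip_force: 0.0
```

Call:
{"op": "servo_tool", "data": {
  "rows": [
    [0,0,-15,0,80],
    [0,0,-45,0,80],
    [0,0,-85,0,80],
    [0,0,-130,0,80],
    [-10,-20,-150,0,80],
    [-40,-60,-150,0,80],
    [-40,-60,-150,0,80]
  ]
}}

```text
time: 8.38
eef_pos: [0.4749, 0.317, 0.1895]
tool_rot: [[-0.998, 0.064, 0.003], [0.064, 0.998, 0.0], [-0.003, 0.001, -1.0]]
force: [0.8, 0.2, -0.5]
finger_gap: 0.0803
grip_force: 0.0
```

```bash
python3 - <<'E'
from h import *
s=ctrl.observe();print(s['eef_pos'],s['force'],s['finger_gap'])
f=grab('side');w=grab('wrist')
a=f['img'][230:430,250:460];o=np.hstack([cv2.resize(a,(336,320)),cv2.resize(w['img'],(427,320))])
cv2.imwrite('pics/c3.png',o[:,:,::-1])
# handle location estimate
st=np.array([.4882,.0500,0]);dk=st+.140*RX+.073*RY;h=dk+.146*RY;print('deck',dk,'handle',h,'proj',proj(w,[h[0],h[1],.118]),proj(f,[h[0],h[1],.118]))
print(rel([h[0],h[1],.19]))
E
```

```text
[0.47491781 0.31696845 0.1895285 ] [ 0.84876285  0.18895383 -0.50963865] 0.0802907825300409
deck [0.63233923 0.11444285 0.        ] handle [0.64112515 0.26017826 0.        ] proj (np.float64(250.86478246936173), np.float64(471.2813037778454)) (np.float64(283.79683971195345), np.float64(292.8079142966876))
[-171.6  -48.1   -1.5]
```

View pics/c3.png

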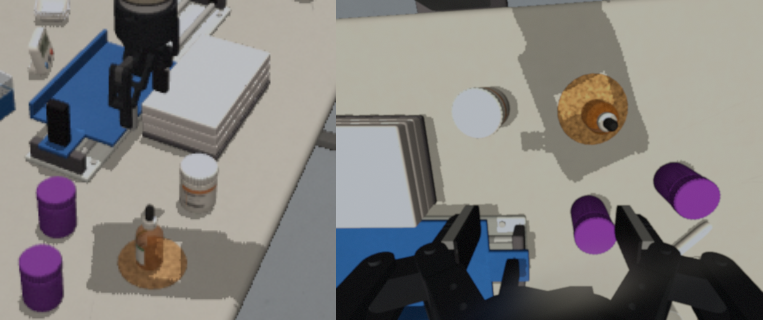

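The bottle stands upright on the mat and the shuttle handle is at side (286,294). I'll grip the handle and slide it.

Call:
{"op": "servo_tool", "data": {
  "rows": [
    [-45,-16,0,0,70],
    [-95,-32,0,0,70],
    [-145,-48,0,0,70],
    [-172,-48,0,0,70],
    [-172,-48,0,0,70],
    [-172,-48,40,0,70],
    [-172,-48,80,0,70],
    [-172,-48,108,0,70]
  ]
}}

```text
time: 9.48
eef_pos: [0.6381, 0.2621, 0.0779]
tool_rot: [[-0.998, 0.058, -0.005], [0.058, 0.998, -0.001], [0.005, -0.001, -1.0]]
force: [0.2, -0.2, 0.8]
finger_gap: 0.0701
grip_force: 0.0
```

Call:
{"op": "servo_tool", "data": {
  "rows": [
    [0,0,0,0,50],
    [0,0,0,0,30],
    [0,0,0,0,12],
    [0,0,0,0,12],
    [0,0,0,0,12],
    [0,0,0,0,12],
    [0,0,0,0,12],
    [0,0,0,0,12]
  ],
  "force": 30
}}

```text
time: 10.48
eef_pos: [0.6424, 0.2612, 0.082]
tool_rot: [[-0.998, 0.06, 0.002], [0.06, 0.998, 0.001], [-0.002, 0.001, -1.0]]
force: [-2.1, 0.3, 6.5]
finger_gap: 0.0179
grip_force: 33.5
```

Call:
{"op": "servo_tool", "data": {
  "rows": [
    [0,-10,0,0,12],
    [0,-25,0,0,12],
    [0,-40,0,0,12],
    [0,-55,0,0,12],
    [0,-66,0,0,12],
    [0,-72,0,0,12],
    [0,-74,0,0,12],
    [0,-74,0,0,12]
  ]
}}

```text
time: 11.48
eef_pos: [0.638, 0.1872, 0.082]
tool_rot: [[-0.998, 0.06, 0.002], [0.06, 0.998, 0.001], [-0.002, 0.001, -1.0]]
force: [-1.9, 1.2, 6.7]
finger_gap: 0.0177
grip_force: 33.6
```

```bash
cat > sh.py <<'E'
from h import *
s=ctrl.observe();print(s['eef_pos'],s['force'])
f=grab('top','t2.png');im=f['img'];hsv=cv2.cvtColor(im,cv2.COLOR_RGB2HSV)
white=((hsv[:,:,1]<25)&(hsv[:,:,2]>150)).astype(np.uint8)
blue=((hsv[:,:,0]>100)&(hsv[:,:,0]<125)&(hsv[:,:,1]>150)&(hsv[:,:,2]>70)).astype(np.uint8)
# ends in rail y via columns along mid-rows
for n,m,z,vs in(('plate',white,.066,range(262,296,6)),('deck',blue,.048,range(228,252,6))):
    for v in vs:
        c=np.where(m[v,240:400])[0]+240
        if len(c): print(n,v,c.min(),c.max(),[np.round(plane(f,u,v,z)@RY*1000,1) for u in(c.min()-.5,c.max()+.5)])
o=cv2.resize(im[190:315,230:500],(800,370));cv2.imwrite('pics/t2c.png',o[:,:,::-1])
E
python3 sh.py
```

```text
[0.63800216 0.18720086 0.08200641] [-1.94149091  1.18875373  6.69821087]
plate 262 292 367 [np.float64(179.3), np.float64(-31.4)]
plate 268 293 367 [np.float64(175.5), np.float64(-32.1)]
plate 274 295 367 [np.float64(168.9), np.float64(-32.8)]
plate 280 297 366 [np.float64(162.4), np.float64(-30.7)]
plate 286 299 366 [np.float64(155.9), np.float64(-31.4)]
plate 292 300 366 [np.float64(152.2), np.float64(-32.0)]
deck 228 293 368 [np.float64(183.7), np.float64(-31.6)]
deck 234 294 367 [np.float64(179.8), np.float64(-29.5)]
deck 240 294 367 [np.float64(178.7), np.float64(-30.2)]
deck 246 295 367 [np.float64(174.9), np.float64(-30.8)]
```

View pics/t2c.png

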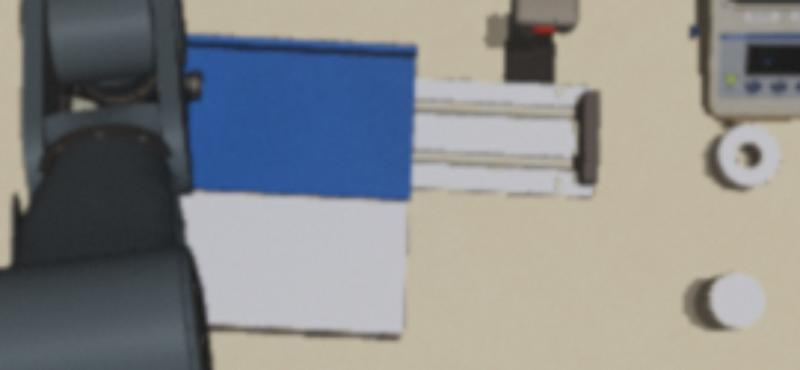

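Call:
{"op": "servo_tool", "data": {
  "rows": [
    [0,-2,0,0,12],
    [0,-2,0,0,12],
    [0,-2,0,0,20],
    [0,-2,0,0,40],
    [0,-2,-5,0,50],
    [0,-2,-40,0,60],
    [0,-2,-90,0,80],
    [0,-2,-118,0,80]
  ]
}}

```text
time: 12.52
eef_pos: [0.6384, 0.185, 0.2009]
tool_rot: [[-0.998, 0.06, 0.004], [0.06, 0.998, 0.0], [-0.004, 0.001, -1.0]]
force: [0.3, 0.7, -0.4]
finger_gap: 0.0801
grip_force: 0.0
```

```bash
python3 sh.py; python3 - <<'E'
from h import *
st=np.array([.4882,.0500,0]);p=st-.098*RX;print(p,rel([p[0],p[1],.19]))
E
```

```text
[0.63838801 0.184962   0.2009257 ] [ 0.27929906  0.71724669 -0.387864  ]
plate 262 289 367 [np.float64(187.6), np.float64(-31.4)]
plate 268 290 367 [np.float64(183.8), np.float64(-32.1)]
plate 274 292 367 [np.float64(177.2), np.float64(-32.8)]
plate 280 293 366 [np.float64(173.5), np.float64(-30.7)]
plate 286 293 366 [np.float64(172.4), np.float64(-31.4)]
plate 292 294 366 [np.float64(168.7), np.float64(-32.0)]
deck 228 292 368 [np.float64(186.5), np.float64(-31.6)]
deck 234 292 368 [np.float64(185.5), np.float64(-32.3)]
deck 240 293 368 [np.float64(181.6), np.float64(-33.0)]
deck 246 294 368 [np.float64(177.7), np.float64(-33.7)]
[0.39037761 0.05589739 0.        ] [ 241.8 -144.1   11.9]
```

Call:
{"op": "servo_tool", "data": {
  "rows": [
    [45,-30,0,0,80],
    [90,-60,0,0,80],
    [140,-90,0,0,80],
    [190,-115,0,0,80],
    [242,-144,0,0,80],
    [242,-144,0,0,80],
    [242,-144,50,0,80],
    [242,-144,100,0,80]
  ]
}}

```text
time: 13.58
eef_pos: [0.3899, 0.0552, 0.0975]
tool_rot: [[-0.998, 0.06, 0.007], [0.06, 0.998, -0.001], [-0.007, -0.0, -1.0]]
force: [-0.1, -0.7, 0.4]
finger_gap: 0.0801
grip_force: 0.0
```

Call:
{"op": "servo_tool", "data": {
  "rows": [
    [0,0,0,0,80],
    [0,0,0,0,80],
    [0,0,20,0,80],
    [0,0,40,0,80],
    [0,0,55,0,80],
    [0,0,55,0,80]
  ]
}}

```text
time: 14.32
eef_pos: [0.3886, 0.0555, 0.0443]
tool_rot: [[-0.998, 0.06, 0.004], [0.06, 0.998, -0.001], [-0.004, -0.0, -1.0]]
force: [-1.3, -0.3, 0.2]
finger_gap: 0.0799
grip_force: 0.0
```

```bash
python3 - <<'E'
from h import *
s=ctrl.observe();print(s['eef_pos'],s['force'],s['tool_rot'].round(4).tolist())
f=grab('wrist','w4.png');g=grab('side')
cv2.imwrite('pics/c4.png',np.hstack([cv2.resize(f['img'],(427,320)),cv2.resize(g['img'][210:350,300:460],(366,320))])[:,:,::-1])
E
```

```text
[0.38858642 0.05550483 0.04434577] [-1.25387117 -0.30779285  0.21070343] [[-0.9982, 0.0597, 0.0039], [0.0597, 0.9982, -0.0006], [-0.0039, -0.0003, -1.0]]
```

View pics/c4.png

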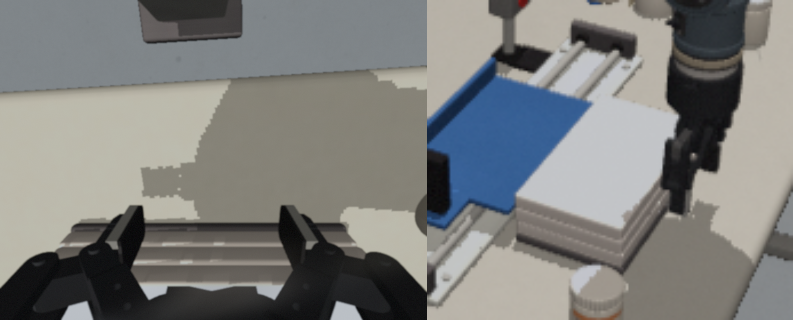

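The fingers are just in front of the plates' near edge (wrist crop row ~225-280). A light bench touch will give me the open-tip height.

Call:
{"op": "servo_tool", "data": {
  "rows": [
    [0,0,25,0,80],
    [0,0,45,0,80],
    [0,0,48,0,80],
    [0,0,50,0,80],
    [0,0,52,0,80],
    [0,0,52,0,80]
  ]
}}

```text
time: 15.18
eef_pos: [0.3872, 0.0556, -0.0087]
tool_rot: [[-0.998, 0.06, 0.001], [0.06, 0.998, -0.0], [-0.001, -0.0, -1.0]]
force: [0.5, 0.2, -0.0]
finger_gap: 0.08
grip_force: 0.0
```

Call:
{"op": "servo_tool", "data": {
  "rows": [
    [0,0,1,0,80],
    [0,0,2,0,80],
    [0,0,2,0,80],
    [0,0,2,0,80]
  ]
}}

```text
time: 15.68
eef_pos: [0.387, 0.0556, -0.011]
tool_rot: [[-0.998, 0.06, 0.0], [0.06, 0.998, -0.0], [-0.0, -0.0, -1.0]]
force: [0.1, 0.6, 4.2]
finger_gap: 0.0801
grip_force: 1.7
```

Call:
{"op": "servo_tool", "data": {
  "rows": [
    [0,0,1,0,80],
    [0,0,2,0,80],
    [0,0,2,0,80],
    [0,0,2,0,80]
  ]
}}

```text
time: 16.18
eef_pos: [0.387, 0.0556, -0.0112]
tool_rot: [[-0.998, 0.06, 0.003], [0.06, 0.998, -0.0], [-0.003, -0.0, -1.0]]
force: [-0.4, -0.4, 27.9]
finger_gap: 0.0801
grip_force: 14.3
```

Call:
{"op": "servo_tool", "data": {
  "rows": [
    [0,0,-30,0,80],
    [0,0,-57.5,0,80],
    [0,0,-57.5,0,80],
    [0,0,-57.5,0,80],
    [-8,0,-57.5,0,80],
    [-14,0,-57.5,0,80],
    [-14,0,-57.5,0,80],
    [-14,0,-57.5,0,80]
  ]
}}

```text
time: 17.18
eef_pos: [0.4006, 0.0548, 0.0441]
tool_rot: [[-0.998, 0.06, -0.001], [0.06, 0.998, 0.0], [0.001, 0.0, -1.0]]
force: [0.4, -0.5, -0.1]
finger_gap: 0.0801
grip_force: 0.0
```

Call:
{"op": "servo_tool", "data": {
  "rows": [
    [-3,0,0,0,80],
    [-6,0,0,0,80],
    [-9,0,0,0,80],
    [-12,0,0,0,80],
    [-15,0,0,0,80],
    [-20,0,0,0,80],
    [-25,0,0,0,80],
    [-30,0,0,0,80]
  ]
}}

```text
time: 18.18
eef_pos: [0.4318, 0.0529, 0.0443]
tool_rot: [[-0.998, 0.06, 0.001], [0.06, 0.998, -0.0], [-0.001, -0.0, -1.0]]
force: [-1.6, -0.3, -0.3]
finger_gap: 0.0799
grip_force: 0.7
```

```bash
python3 - <<'E'
from h import *
s=ctrl.observe();print(s['eef_pos'],s['force'])
f=grab('wrist','w5.png');g=grab('side')
cv2.imwrite('pics/c5.png',np.hstack([cv2.resize(f['img'],(427,320)),cv2.resize(g['img'][210:350,300:460],(366,320))])[:,:,::-1])
E
```

```text
[0.43182284 0.05290114 0.04430168] [-1.63773127 -0.3183313  -0.28950006]
```

View pics/c5.png

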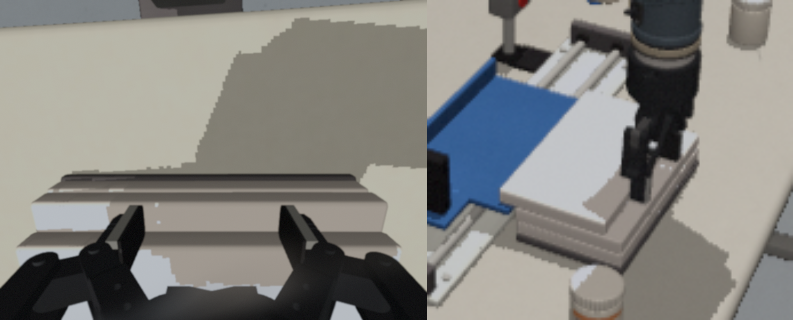

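The top plate alone is sliding; the lower two edges (wrist crop rows 180-235) are still in line. I'll continue.

Call:
{"op": "servo_tool", "data": {
  "rows": [
    [-7,0,0,0,80],
    [-14,0,0,0,80],
    [-21,0,0,0,80],
    [-28,0,0,0,80],
    [-35,0,0,0,80],
    [-42,0,0,0,80],
    [-49,0,0,0,80],
    [-56,0,0,0,80]
  ]
}}

```text
time: 19.27
eef_pos: [0.4869, 0.0497, 0.0444]
tool_rot: [[-0.998, 0.06, -0.001], [0.06, 0.998, 0.0], [0.001, 0.0, -1.0]]
force: [-3.4, -0.4, 1.8]
finger_gap: 0.08
grip_force: 1.5
```

Call:
{"op": "servo_tool", "data": {
  "rows": [
    [-7,0,0,0,80],
    [-14,0,0,0,80],
    [-21,0,0,0,80],
    [-28,0,0,0,80],
    [-35,0,0,0,80],
    [-42,0,0,0,80],
    [-49,0,0,0,80],
    [-56,0,0,0,80]
  ]
}}

```text
time: 20.27
eef_pos: [0.5428, 0.0463, 0.0444]
tool_rot: [[-0.998, 0.06, -0.001], [0.06, 0.998, 0.0], [0.001, -0.0, -1.0]]
force: [-1.6, 0.2, -0.6]
finger_gap: 0.0803
grip_force: 0.9
```

Call:
{"op": "servo_tool", "data": {
  "rows": [
    [-2,0,0,0,80],
    [-4,0,0,0,80],
    [-6,0,0,0,80],
    [-8,0,0,0,80],
    [-8,0,0,0,80]
  ]
}}

```text
time: 20.9
eef_pos: [0.5512, 0.0458, 0.0445]
tool_rot: [[-0.998, 0.06, 0.001], [0.06, 0.998, -0.0], [-0.001, 0.0, -1.0]]
force: [-2.4, 0.7, 1.1]
finger_gap: 0.0802
grip_force: 1.1
```

Call:
{"op": "servo_tool", "data": {
  "rows": [
    [-2,0,0,0,80],
    [-4,0,0,0,80],
    [-6,0,0,0,80],
    [-6,0,0,0,80]
  ]
}}

```text
time: 21.4
eef_pos: [0.5556, 0.0455, 0.0443]
tool_rot: [[-0.998, 0.06, -0.003], [0.06, 0.998, 0.0], [0.003, -0.0, -1.0]]
force: [-5.1, -0.4, 3.6]
finger_gap: 0.0799
grip_force: 2.6
```

Call:
{"op": "servo_tool", "data": {
  "rows": [
    [-1,0,0,0,80],
    [-2,0,0,0,80],
    [-2,0,0,0,80]
  ]
}}

```text
time: 21.78
eef_pos: [0.5555, 0.0455, 0.0442]
tool_rot: [[-0.998, 0.06, -0.007], [0.06, 0.998, 0.0], [0.007, 0.0, -1.0]]
force: [-7.7, -0.3, 4.9]
finger_gap: 0.0799
grip_force: 4.1
```

Call:
{"op": "servo_tool", "data": {
  "rows": [
    [-1,0,0,0,80],
    [-2,0,0,0,80],
    [-2,0,0,0,80]
  ]
}}

```text
time: 22.15
eef_pos: [0.5555, 0.0456, 0.0441]
tool_rot: [[-0.998, 0.059, -0.011], [0.059, 0.998, 0.001], [0.011, 0.0, -1.0]]
force: [-11.3, -0.9, 9.1]
finger_gap: 0.0799
grip_force: 5.6
```

Call:
{"op": "servo_tool", "data": {
  "rows": [
    [8,0,0,0,80],
    [20,0,0,0,80],
    [25,0,-10,0,80],
    [25,0,-50,0,80],
    [35,20,-100,0,80],
    [70,60,-130,0,80],
    [100,100,-130,0,80],
    [100,130,-130,0,80]
  ]
}}

```text
time: 23.15
eef_pos: [0.4663, 0.1824, 0.1758]
tool_rot: [[-0.998, 0.059, 0.001], [0.059, 0.998, 0.0], [-0.001, 0.0, -1.0]]
force: [-0.1, -0.9, -0.3]
finger_gap: 0.0803
grip_force: 0.0
```

```bash
cat > look.py <<'E'
from h import *
s=ctrl.observe();print(s['time'],s['eef_pos'])
f=grab('top','t6.png');im=f['img'];hsv=cv2.cvtColor(im,cv2.COLOR_RGB2HSV)
white=((hsv[:,:,1]<25)&(hsv[:,:,2]>150)).astype(np.uint8)
for nm,roi in(('potL',(235,280,275,325)),('potR',(450,265,505,315))):
    a,b,c,d=roi;m=np.zeros_like(white);m[b:d,a:c]=white[b:d,a:c]
    cs,_=cv2.findContours(m,cv2.RETR_EXTERNAL,cv2.CHAIN_APPROX_NONE)
    if not cs: continue
    c=max(cs,key=cv2.contourArea);(u,v),r=cv2.minEnclosingCircle(c);p=plane(f,u,v,.068);print(nm,u,v,r,p,rel([p[0],p[1],.15]))
w=grab('wrist');print('wrist potL pred',proj(w,[.4247,.249,.068]))
cv2.imwrite('pics/c6.png',np.hstack([cv2.resize(im[190:315,230:400],(435,320)),cv2.resize(w['img'],(360,270),).repeat(1,axis=0) if 0 else cv2.resize(w['img'],(365,320))])[:,:,::-1])
E
python3 look.py
```

```text
23.15 [0.46632733 0.18242845 0.17576567]
potL 255.5 303.5 9.192488670349121 [0.41770268 0.24619286 0.068     ] [54.2 57.8 25.9]
potR 478.7592468261719 290.7592468261719 9.55915355682373 [ 0.44677846 -0.36967332  0.068     ] [ -10.4 -555.3   24.2]
wrist potL pred (np.float64(407.10418968645956), np.float64(166.91055485348974))
```

View pics/c6.png

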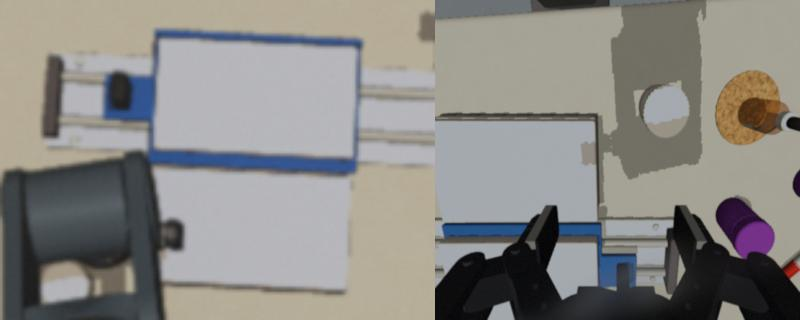

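The plate is square on the deck and against the lip. The left pot's lid is at wrist (403,162).

```bash
python3 - <<'E'
from h import *
f=grab('wrist');p=plane(f,404,163,.068);print(p,rel([p[0],p[1],.175]))
E
```

```text
[0.42251216 0.24479387 0.068     ] [50.  60.   0.2]
```

Call:
{"op": "servo_tool", "data": {
  "rows": [
    [25,35,0,0,85],
    [47,62,0,0,85],
    [47,62,0,0,85],
    [47,62,50,0,85],
    [47,62,100,0,85],
    [47,62,140,0,85],
    [47,62,160,0,85],
    [47,62,160,0,85]
  ]
}}

```text
time: 24.3
eef_pos: [0.4258, 0.2442, 0.013]
tool_rot: [[-0.998, 0.062, -0.002], [0.062, 0.998, -0.001], [0.002, -0.001, -1.0]]
force: [0.0, -0.6, 0.0]
finger_gap: 0.0851
grip_force: 0.0
```

Call:
{"op": "servo_tool", "data": {
  "rows": [
    [0,0,0,0,75],
    [0,0,0,0,65],
    [0,0,0,0,58],
    [0,0,0,0,52],
    [0,0,0,0,48],
    [0,0,0,0,48],
    [0,0,0,0,48],
    [0,0,0,0,48]
  ],
  "force": 25
}}

```text
time: 25.3
eef_pos: [0.4259, 0.2458, 0.0155]
tool_rot: [[-0.998, 0.059, 0.002], [0.059, 0.998, 0.0], [-0.002, 0.001, -1.0]]
force: [-0.5, -0.8, 5.6]
finger_gap: 0.0525
grip_force: 24.6
```

Call:
{"op": "servo_tool", "data": {
  "rows": [
    [0,0,-10,0,48],
    [0,0,-40,0,48],
    [0,0,-80,0,48],
    [0,0,-120,0,48],
    [0,0,-140,0,48],
    [0,0,-140,0,48]
  ]
}}

```text
time: 26.05
eef_pos: [0.4262, 0.2461, 0.1563]
tool_rot: [[-0.998, 0.06, 0.004], [0.06, 0.998, 0.001], [-0.004, 0.002, -1.0]]
force: [0.5, 0.0, -0.7]
finger_gap: 0.0523
grip_force: 26.2
```

```bash
python3 - <<'E'
from h import *
s=ctrl.observe();print(s['eef_pos'],s['force'],s['finger_gap'],rel([.6308,.069,.154]))
E
```

```text
[0.426235   0.24609869 0.1562951 ] [ 0.49160065  0.02338328 -0.69757772] 0.05232724995143287 [-214.7 -164.6    2.9]
```

Call:
{"op": "servo_tool", "data": {
  "rows": [
    [-40,-30,0,0,48],
    [-85,-65,0,0,48],
    [-130,-100,0,0,48],
    [-175,-135,0,0,48],
    [-213,-165,0,0,48],
    [-213,-165,0,0,48],
    [-213,-165,35,0,48],
    [-213,-165,60,0,48]
  ]
}}

```text
time: 27.05
eef_pos: [0.6256, 0.069, 0.092]
tool_rot: [[-0.998, 0.06, -0.005], [0.06, 0.998, 0.001], [0.005, 0.0, -1.0]]
force: [0.5, 0.3, -1.1]
finger_gap: 0.0522
grip_force: 26.2
```

Call:
{"op": "servo_tool", "data": {
  "rows": [
    [0,0,0,0,48],
    [0,0,6,0,48],
    [0,0,11,0,48],
    [0,0,13,0,48],
    [0,0,13,0,48]
  ]
}}

```text
time: 27.68
eef_pos: [0.6283, 0.0682, 0.0817]
tool_rot: [[-0.998, 0.06, 0.001], [0.06, 0.998, -0.0], [-0.001, 0.0, -1.0]]
force: [0.0, -0.9, -0.1]
finger_gap: 0.0525
grip_force: 26.3
```

Call:
{"op": "servo_tool", "data": {
  "rows": [
    [0,0,1,0,48],
    [0,0,1,0,48],
    [0,0,1,0,53],
    [0,0,1,0,58],
    [0,0,0,0,66],
    [0,0,0,0,72],
    [0,0,0,0,72]
  ]
}}

```text
time: 28.55
eef_pos: [0.6281, 0.0682, 0.0812]
tool_rot: [[-0.998, 0.06, -0.0], [0.06, 0.998, 0.0], [0.0, -0.0, -1.0]]
force: [-0.1, -0.0, 0.3]
finger_gap: 0.0721
grip_force: 0.0
```

Call:
{"op": "servo_tool", "data": {
  "rows": [
    [0,0,-20,0,72],
    [0,0,-60,0,72],
    [0,0,-95,0,72],
    [0,-50,-100,0,80],
    [0,-110,-100,0,85],
    [0,-170,-100,0,85],
    [30,-230,-100,0,85],
    [60,-280,-100,0,85]
  ]
}}

```text
time: 29.55
eef_pos: [0.5511, -0.2094, 0.1813]
tool_rot: [[-0.998, 0.06, 0.001], [0.06, 0.998, -0.001], [-0.001, -0.001, -1.0]]
force: [-0.3, -0.0, 0.7]
finger_gap: 0.0851
grip_force: 0.0
```

Call:
{"op": "servo_tool", "data": {
  "rows": [
    [40,-30,0,0,85],
    [75,-70,0,0,85],
    [75,-70,0,0,85],
    [75,-70,0,0,85]
  ]
}}

```text
time: 30.05
eef_pos: [0.4729, -0.2728, 0.1815]
tool_rot: [[-0.998, 0.061, 0.001], [0.061, 0.998, 0.0], [-0.001, 0.0, -1.0]]
force: [0.7, 0.2, 0.4]
finger_gap: 0.0852
grip_force: 0.0
```

```bash
sed -i "s#cv2.resize(im\[190:315,230:400\],(435,320))#cv2.resize(im[190:315,290:510],(435,320))#" look.py; python3 look.py
```

```text
30.05 [ 0.47287908 -0.27276163  0.1814756 ]
potR 477.21875 293.109375 7.860034465789795 [ 0.44035946 -0.3650559   0.068     ] [ 27.4 -94.6  31.4]
wrist potL pred (np.float64(1151.6487585194986), np.float64(110.65719848400448))
```

View pics/c6.png

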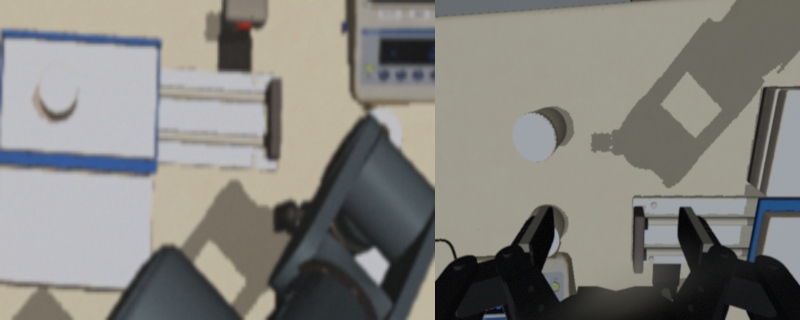

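The first pot stands on the plate (crop 55,92). The right pot's lid is at wrist (175,204).

```bash
python3 - <<'E'
from h import *
f=grab('wrist');p=plane(f,176,203,.068);print(p,rel([p[0],p[1],.18]))
hsv=cv2.cvtColor(f['img'],cv2.COLOR_RGB2HSV)
g=grab('side');h2=cv2.cvtColor(g['img'],cv2.COLOR_RGB2HSV)
for nm,F,H in(('wrist',f,hsv),('side',g,h2)):
    u,v=map(int,proj(F,[p[0],p[1],.034]));a=H[v-25:v+25,u-25:u+25].reshape(-1,3);a=a[a[:,1]>90];print(nm,u,v,len(a),np.histogram(a[:,0],bins=range(0,181,15))[0])
u,v=map(int,proj(g,[p[0],p[1],.034]));cv2.imwrite('pics/c7.png',cv2.resize(g['img'][v-35:v+35,u-45:u+45],(450,350))[:,:,::-1])
E
```

```text
[ 0.44572359 -0.36649319  0.068     ] [ 22.3 -96.2   1.4]
wrist 191 193 0 [0 0 0 0 0 0 0 0 0 0 0 0]
side 440 216 0 [0 0 0 0 0 0 0 0 0 0 0 0]
```

View pics/c7.png

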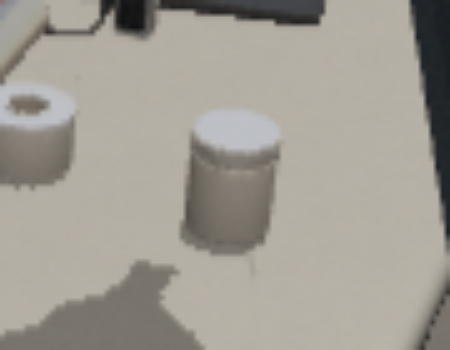

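The crop shows a white screw-lid pot of the right size with no purple on it and its band facing away. It is the only other pot out; the roll beside it has a hole. I'll fetch it.

Call:
{"op": "servo_tool", "data": {
  "rows": [
    [12,-50,0,0,85],
    [22,-97,0,0,85],
    [22,-97,0,0,85],
    [22,-97,50,0,85],
    [22,-97,100,0,85],
    [22,-97,145,0,85],
    [22,-97,166,0,85],
    [22,-97,166,0,85]
  ]
}}

```text
time: 31.25
eef_pos: [0.4446, -0.3657, 0.0136]
tool_rot: [[-0.998, 0.058, -0.003], [0.058, 0.998, 0.004], [0.003, 0.004, -1.0]]
force: [-0.8, -0.0, -0.4]
finger_gap: 0.0848
grip_force: 0.0
```

Call:
{"op": "servo_tool", "data": {
  "rows": [
    [0,0,0,0,75],
    [0,0,0,0,65],
    [0,0,0,0,58],
    [0,0,0,0,52],
    [0,0,0,0,48],
    [0,0,0,0,48],
    [0,0,0,0,48],
    [0,0,0,0,48]
  ],
  "force": 25
}}

```text
time: 32.25
eef_pos: [0.4455, -0.3691, 0.0167]
tool_rot: [[-0.998, 0.06, 0.002], [0.06, 0.998, -0.002], [-0.002, -0.002, -1.0]]
force: [0.6, 0.0, 5.7]
finger_gap: 0.0528
grip_force: 25.2
```

Call:
{"op": "servo_tool", "data": {
  "rows": [
    [0,0,-10,0,48],
    [0,0,-40,0,48],
    [0,0,-80,0,48],
    [0,0,-120,0,48],
    [0,0,-150,0,48],
    [0,0,-150,0,48]
  ]
}}

```text
time: 33.0
eef_pos: [0.4458, -0.3694, 0.1683]
tool_rot: [[-0.998, 0.06, 0.004], [0.06, 0.998, -0.005], [-0.004, -0.004, -1.0]]
force: [0.6, 0.2, -0.5]
finger_gap: 0.0527
grip_force: 26.5
```

```bash
python3 - <<'E'
from h import *
s=ctrl.observe();print(s['eef_pos'],s['force'],s['finger_gap'])
c=np.array([.629,.039,0])-.065*RY;print(c,rel([c[0],c[1],.165]))
E
```

```text
[ 0.44583709 -0.3694269   0.16829062] [ 0.59891066  0.15321514 -0.4834671 ] 0.0526630679888198
[ 0.62508846 -0.0258822   0.        ] [-158.3  353.7    2.4]
```

Call:
{"op": "servo_tool", "data": {
  "rows": [
    [-22,50,0,0,48],
    [-45,100,0,0,48],
    [-68,152,0,0,48],
    [-90,204,0,0,48],
    [-114,256,0,0,48],
    [-137,306,0,0,48],
    [-158,353,0,0,48],
    [-158,353,0,0,48]
  ]
}}

```text
time: 34.0
eef_pos: [0.6238, -0.0215, 0.1637]
tool_rot: [[-0.999, 0.055, -0.002], [0.055, 0.999, 0.001], [0.002, 0.001, -1.0]]
force: [0.5, -0.7, -1.9]
finger_gap: 0.0526
grip_force: 26.6
```

Call:
{"op": "servo_tool", "data": {
  "rows": [
    [0,0,0,0,48],
    [0,0,35,0,48],
    [0,0,60,0,48],
    [0,0,72,0,48],
    [0,0,79,0,48],
    [0,0,83,0,48],
    [0,0,83,0,48],
    [0,0,83,0,48]
  ]
}}

```text
time: 35.0
eef_pos: [0.6242, -0.0254, 0.083]
tool_rot: [[-0.998, 0.06, 0.001], [0.06, 0.998, -0.0], [-0.001, -0.0, -1.0]]
force: [0.2, -0.4, -1.2]
finger_gap: 0.0526
grip_force: 26.7
```

Call:
{"op": "servo_tool", "data": {
  "rows": [
    [0,0,1,0,48],
    [0,0,1,0,48],
    [0,0,1,0,53],
    [0,0,1,0,58],
    [0,0,0,0,66],
    [0,0,0,0,70],
    [0,0,0,0,70]
  ]
}}

```text
time: 35.88
eef_pos: [0.6237, -0.0254, 0.0822]
tool_rot: [[-0.998, 0.06, -0.0], [0.06, 0.998, 0.0], [0.0, 0.0, -1.0]]
force: [0.2, 0.8, 0.4]
finger_gap: 0.0702
grip_force: 0.0
```

Call:
{"op": "servo_tool", "data": {
  "rows": [
    [0,0,-20,0,70],
    [0,0,-60,0,70],
    [0,0,-110,0,70],
    [0,50,-125,0,70],
    [0,110,-125,0,70],
    [0,170,-125,0,70],
    [0,209,-125,0,70],
    [0,209,-125,0,70]
  ]
}}

```text
time: 36.88
eef_pos: [0.6357, 0.1865, 0.2071]
tool_rot: [[-0.998, 0.055, -0.0], [0.055, 0.998, 0.0], [0.0, 0.0, -1.0]]
force: [0.3, -1.0, 0.5]
finger_gap: 0.0699
grip_force: 0.0
```

```bash
python3 - <<'E'
from h import *
s=ctrl.observe();print(s['time'],s['eef_pos'])
h=np.array([.6384,.185]);print(rel([*h,.205]))
f=grab('side');w=grab('top')
cv2.imwrite('pics/c8.png',np.hstack([cv2.resize(f['img'][170:370,250:480],(400,350)),cv2.resize(w['img'][140:320,230:440],(400,350))])[:,:,::-1])
E
```

```text
36.875 [0.63567331 0.18648517 0.2071109 ]
[-2.8 -1.3  2.1]
```

View pics/c8.png

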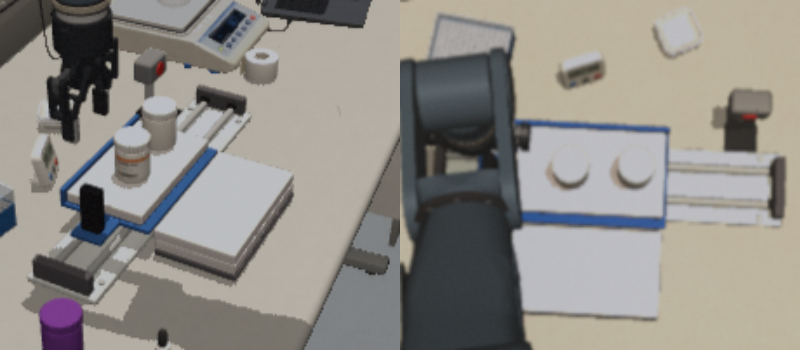

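Both pots stand on the plate, and the reader end of the rail is clear. Now I slide the shuttle to the stop.

Call:
{"op": "servo_tool", "data": {
  "rows": [
    [-3,-1,0,0,60],
    [-3,-1,40,0,60],
    [-3,-1,80,0,60],
    [-3,-1,110,0,60],
    [-3,-1,124,0,60],
    [-3,-1,124,0,40],
    [-3,-1,124,0,25],
    [-3,-1,124,0,12]
  ],
  "force": 30
}}

```text
time: 37.98
eef_pos: [0.6405, 0.1825, 0.0853]
tool_rot: [[-0.998, 0.06, 0.004], [0.06, 0.998, 0.001], [-0.004, 0.001, -1.0]]
force: [1.0, 1.1, 2.7]
finger_gap: 0.0173
grip_force: 33.3
```

Call:
{"op": "servo_tool", "data": {
  "rows": [
    [0,0,0,0,12],
    [0,0,0,0,12],
    [0,-2,0,0,12],
    [0,-5,0,0,12],
    [0,-9,0,0,12],
    [0,-14,0,0,12],
    [0,-20,0,0,12],
    [0,-26,0,0,12]
  ]
}}

```text
time: 38.98
eef_pos: [0.639, 0.1569, 0.0852]
tool_rot: [[-0.998, 0.06, 0.004], [0.06, 0.998, 0.001], [-0.004, 0.001, -1.0]]
force: [0.1, 3.3, 5.7]
finger_gap: 0.0176
grip_force: 33.8
```

Call:
{"op": "servo_tool", "data": {
  "rows": [
    [0,-6,0,0,12],
    [0,-12,0,0,12],
    [0,-18,0,0,12],
    [0,-24,0,0,12],
    [0,-30,0,0,12],
    [0,-36,0,0,12],
    [0,-42,0,0,12],
    [0,-48,0,0,12]
  ]
}}

```text
time: 39.98
eef_pos: [0.6362, 0.1088, 0.0852]
tool_rot: [[-0.998, 0.06, 0.004], [0.06, 0.998, 0.001], [-0.004, 0.001, -1.0]]
force: [0.6, 2.8, 6.0]
finger_gap: 0.0173
grip_force: 33.9
```

Call:
{"op": "servo_tool", "data": {
  "rows": [
    [0,-6,0,0,12],
    [0,-12,0,0,12],
    [0,-18,0,0,12],
    [0,-24,0,0,12],
    [0,-30,0,0,12],
    [0,-36,0,0,12],
    [0,-41,0,0,12],
    [0,-45,0,0,12]
  ]
}}

```text
time: 40.98
eef_pos: [0.6335, 0.0637, 0.0852]
tool_rot: [[-0.998, 0.06, 0.004], [0.06, 0.998, 0.001], [-0.004, 0.001, -1.0]]
force: [0.0, 3.4, 6.8]
finger_gap: 0.0173
grip_force: 33.9
```

Call:
{"op": "servo_tool", "data": {
  "rows": [
    [0,-3,0,0,12],
    [0,-6,0,0,12],
    [0,-9,0,0,12],
    [0,-12,0,0,12],
    [0,-15,0,0,12],
    [0,-17,0,0,12],
    [0,-18,0,0,12]
  ]
}}

```text
time: 41.85
eef_pos: [0.6324, 0.0457, 0.0852]
tool_rot: [[-0.998, 0.06, 0.004], [0.06, 0.998, 0.0], [-0.004, 0.001, -1.0]]
force: [0.5, 1.8, 7.1]
finger_gap: 0.0178
grip_force: 33.9
```

```bash
python3 - <<'E'
from h import *
s=ctrl.observe();print(s['eef_pos'],s['force'])
f=grab('top','t9.png')
cv2.imwrite('pics/c9.png',cv2.resize(f['img'][180:270,330:450],(800,600))[:,:,::-1])
E
```

```text
[0.63243703 0.04570692 0.08519856] [0.53784689 1.84840232 7.08193714]
```

View pics/c9.png

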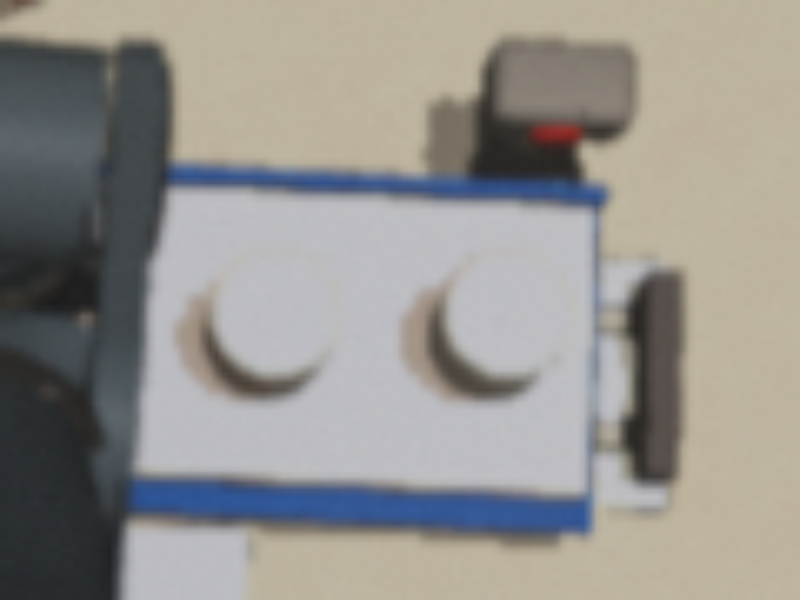

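The shuttle's right edge (crop x 597) is about 15 mm from the stop (x ~637), and both pots are standing. I'll creep in on the force reading.

Call:
{"op": "servo_tool", "data": {
  "rows": [
    [0,-1.5,0,0,12],
    [0,-3,0,0,12],
    [0,-4.5,0,0,12],
    [0,-6,0,0,12],
    [0,-7.5,0,0,12],
    [0,-9,0,0,12],
    [0,-10,0,0,12],
    [0,-10,0,0,12]
  ]
}}

```text
time: 42.9
eef_pos: [0.6319, 0.0356, 0.0852]
tool_rot: [[-0.998, 0.06, 0.004], [0.06, 0.998, 0.0], [-0.004, 0.0, -1.0]]
force: [0.7, 2.2, 6.3]
finger_gap: 0.0173
grip_force: 33.9
```

Call:
{"op": "servo_tool", "data": {
  "rows": [
    [0,-1,0,0,12],
    [0,-2,0,0,12],
    [0,-3,0,0,12],
    [0,-4,0,0,12],
    [0,-5,0,0,12],
    [0,-5,0,0,12]
  ]
}}

```text
time: 43.65
eef_pos: [0.6316, 0.0307, 0.0852]
tool_rot: [[-0.998, 0.06, 0.004], [0.06, 0.998, 0.0], [-0.004, 0.0, -1.0]]
force: [0.3, 1.6, 6.5]
finger_gap: 0.0177
grip_force: 33.9
```

Call:
{"op": "servo_tool", "data": {
  "rows": [
    [0,-1,0,0,12],
    [0,-2,0,0,12],
    [0,-3,0,0,12],
    [0,-4,0,0,12],
    [0,-5,0,0,12],
    [0,-5,0,0,12]
  ]
}}

```text
time: 44.4
eef_pos: [0.6314, 0.027, 0.0852]
tool_rot: [[-0.998, 0.06, 0.004], [0.06, 0.998, 0.002], [-0.004, 0.002, -1.0]]
force: [0.8, 6.5, 6.7]
finger_gap: 0.0178
grip_force: 33.9
```

Call:
{"op": "servo_tool", "data": {
  "rows": [
    [0,-1,0,0,12],
    [0,-2,0,0,12],
    [0,-3,0,0,12],
    [0,-4,0,0,12],
    [0,-4,0,0,12]
  ]
}}

```text
time: 45.02
eef_pos: [0.6314, 0.0269, 0.0853]
tool_rot: [[-0.998, 0.061, 0.005], [0.061, 0.998, 0.007], [-0.005, 0.008, -1.0]]
force: [3.7, 17.3, 6.1]
finger_gap: 0.0176
grip_force: 34.1
```

At the stop: the shuttle no longer moves and the force is rising. I'll relax, release and retreat.

Call:
{"op": "servo_tool", "data": {
  "rows": [
    [0,2,0,0,12],
    [0,4,0,0,12],
    [0,4,0,0,12],
    [0,4.5,0,0,20],
    [0,4.5,0,0,40],
    [0,4.5,0,0,50],
    [0,4.5,0,0,50]
  ]
}}

```text
time: 45.9
eef_pos: [0.6295, 0.0256, 0.0831]
tool_rot: [[-0.998, 0.06, -0.001], [0.06, 0.998, -0.0], [0.001, -0.0, -1.0]]
force: [-0.7, -0.1, 0.3]
finger_gap: 0.0499
grip_force: 0.0
```

Call:
{"op": "servo_tool", "data": {
  "rows": [
    [0,4,-30,0,50],
    [0,4,-80,0,50],
    [0,4,-130,0,50],
    [20,50,-150,0,50],
    [40,110,-150,0,50],
    [80,170,-150,0,50],
    [120,230,-150,0,50],
    [120,280,-150,0,50]
  ]
}}

```text
time: 46.9
eef_pos: [0.5248, 0.3084, 0.2333]
tool_rot: [[-0.998, 0.06, -0.002], [0.06, 0.998, -0.001], [0.002, -0.001, -1.0]]
force: [1.3, 0.8, -0.2]
finger_gap: 0.0501
grip_force: 0.0
```

```bash
python3 - <<'E'
from h import *
s=ctrl.observe();print(s['time'],s['eef_pos'])
f=grab('top','t10.png');g=grab('side')
cv2.imwrite('pics/c10.png',np.hstack([cv2.resize(f['img'][170:320,190:500],(460,350)),cv2.resize(g['img'][170:430,240:480],(340,350))])[:,:,::-1])
E
```

```text
46.9 [0.52483566 0.30843225 0.2333486 ]
```

View pics/c10.png

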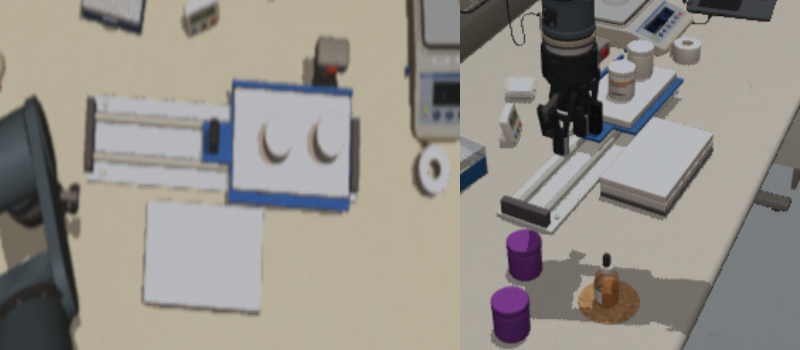

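The shuttle is at the reader stop with both pots upright on the plate, the lower plates are undisturbed, and the bottle stands on the mat. I'll hand in.

Call:
{"op": "servo_tool", "data": {
  "rows": [
    [0,0,0,0,50],
    [0,0,0,0,50],
    [0,0,0,0,50],
    [0,0,0,0,50]
  ]
}}

```text
time: 47.5
eef_pos: [0.5278, 0.3065, 0.2334]
tool_rot: [[-0.998, 0.062, -0.0], [0.062, 0.998, -0.0], [0.0, -0.0, -1.0]]
force: [-0.8, -0.2, -1.1]
finger_gap: 0.0501
grip_force: 0.0
```

```bash
python3 -c "
from bench import ctrl
print(ctrl.sign_off())"
```

```text
the job is handed in; nothing more can be done
None
```

The job is done and handed in at about 47 s: the bottle is upright on the mat, the top plate is square against the lip, both pots I found are upright on it (I never saw a band on the right-hand one), and the shuttle is at the reader's end stop, though `sign_off` returned no verdict.

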